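# Load the board dryer and set its dial

## Task

Take the washed white cutting board out of the wooden draining stand and stand it on edge, fully down, in the one empty slot of the warm-air dryer, lowering it in rather than dropping it. Then start the dryer: turn its dial clockwise, click by click, to the fifth click after off (the square mark) and let go of it there. Leave the two boards already in the dryer, the jar and the can where they are.

Things in the scene. Friction and masses are not known exactly. Their poses are not given: they have to be found in the camera images.
- board_mid (a point): Centre of the loose white plastic cutting board, 160 x 12 x 110 mm (own x = length, y = thickness, z = height), 0.15 to 0.3 kg. It stands on its long edge in the stand, so its top edge is 55 mm above this point, and can be pinched across its 12 mm thickness from above. Either face may face either way.
- stand: Fixed wooden draining stand on the counter; origin at the centre of its underside. Foot 140 (own x) x 90 x 12 mm high, on it two rails 130 mm long and 40 mm high (tops 52 mm above the counter) with a groove 18 mm wide between them along own x, open at both ends; the board stands in the groove with its underside 12 mm above the counter.
- dryer: Fixed steel board dryer, origin at the centre of its underside; housing 220 (own x) x 380 (y) x 50 mm high. Three slots 20 mm wide, 178 long along x, at own y = +140, +80, +20 mm; floors 50 mm above the counter, dividers up to 95, end walls to 80. Black control pod at own y -180 to -50, x +-75 mm, top 95 mm above the counter; the dial's axis is at x 0, y -115.
- empty_slot (a point): Centre of the floor of the empty slot, 50 mm above the counter; a thin grey strip lies on that floor. Its x runs along the slot, y across it, z up (axes parallel to the dryer's). The board's centre is 55 mm above this point when fully down.
- dial_grip (a point): Point on the dial's vertical axis, at grip height, 133 mm above the counter (38 above the pod). Grey dial: round skirt 68 mm across, top 12 mm above the pod; on it an upright grip bar 66 mm long (own x), 16 thick (own y), top 52 mm above the pod. A white line on the bar's -x end is the pointer. The point turns with the dial.
- dial (a joint): Dial angle, rad: 0 = off, pointer to the dryer's -x; grows clockwise seen from above. 8 detents 0.5236 apart, stops beyond both ends. White marks on the pod: a square at off, then seven dashes. Fifth click = 2.618. Starts at off, click 1 or 2. Passing a click takes up to 0.2 N m; released between two it snaps to the nearer.
- side_a_mid (a point): Centre of a brown wooden board, 150 x 12 x 100 mm high, standing in one of the other slots (loose); its own axes as for the white board. Leave it there.
- side_b_mid (a point): Centre of a second board like side_a, in the remaining slot. Leave it there.
- jar: Loose glass jar, 72 mm across, 110 mm high, standing on the counter; origin at the centre of its underside. Leave it.
- can: Loose steel can, 58 mm across, 130 mm high, standing on the counter; origin at the centre of its underside. Leave it.
- board: The white board itself; origin at the centre of its lower long edge, 55 mm below its centre; axes as for its centre.
There are look-alikes about, which are no part of the job. What is shaped like the board but purple is not meant.

How it is judged (in metres and radians):
On the way, in this order (a step that is already met when the one before it is completed fails the run):
1. the white board stands fully down in the empty slot, let go (z of board_mid in the frame of empty_slot between 0.047 and 0.063 m and x of board_mid in the frame of empty_slot between -0.03 and 0.03 m and y of board_mid in the frame of empty_slot between -0.01 and 0.01 m and angle between board_mid's own z axis and vertical below 0.25 rad and contact force between the fingers and board below 0.2 N and linear speed of board below 0.03 m/s), for 0.2 s.
2. the dial is at the fifth click (value of joint dial between 2.46799 and 2.76799 rad), for 0.2 s.
At the end, for the whole second after the job is handed in: The white board stands at rest in the empty slot: its centre 47 to 63 mm above the slot's floor, within 30 mm of the slot's middle along it and 10 mm across it, no more than 0.25 rad from upright, and let go; the dial rests at the fifth click, 2.618 within 0.15 rad (all of step 1 and all of step 2 and velocity of joint dial between -0.05 and 0.05 rad/s); the robot touches nothing.
It fails at once if the white board is dropped (falls faster than 0.6 m/s, untouched by the fingers) (linear speed of board above 0.6 m/s and contact force between the fingers and board below 0.05 N).
It fails at once if a board already in the dryer moved more than 30 mm (distance of side_a_mid from where it was at the start of the episode above 0.03 m).
It fails at once if a board already in the dryer moved more than 30 mm (distance of side_b_mid from where it was at the start of the episode above 0.03 m).
It fails at once if the jar moved more than 30 mm (distance of jar from where it was at the start of the episode above 0.03 m).
It fails at once if the can moved more than 30 mm (distance of can from where it was at the start of the episode above 0.03 m).
It also fails if it takes over 69 s, if anything falls off the work surface, if the arm or the gripper's body presses on something with over 40 N, if the wrist force passes 120 N, or if a joint passes its speed limit or range.

## Robot

A 6-joint arm with a two-finger parallel gripper is mounted at the origin on the work surface. World frame = base frame: x ahead of the robot, y to its left, z up, the work surface at z = 0. Lengths are in mm, angles in rad, forces in N, time in s.
With the tool pointing down it reaches from about 350 to 975 mm from the base axis. Payload 7.1 kg.
Tool frame: the origin (TCP) lies between the finger pads; the fingertips stand 19 mm ahead of it and the grasp point (between the pads) is the TCP; z points along the fingers, y is the line along which they close (so a half turn about z gives the same grasp; the last joint's range is limited). The gripper opens to 88 mm and grips with 3 to 60 N. Pads are 20 mm wide; open, the fingers measure 115 mm over their backs; the gripper's body (75 mm by 178 mm) begins 61 mm behind the grasp point.
Start: joints at [-1.248, 0.423, 1.63, -0, 1.089, -0.019], TCP at [209.507, -588.822, 241.675] pointing down, gripper open.
Joint ranges: [-3, 3], [-0.9, 2.11], [0.09, 2.58], [-1.31, 4.45], [0.11, 2.69], [-2.54, 2.54]. Speed limits (rad/s): [2.39, 2.39, 3.01, 3.14, 3.14, 3.14].

## Interface

Orientations are given as a rotation vector (axis times angle).
In Python, from workcell import ctrl gives the robot as it stands.
- The arm moves only by the tool arm_command, never from a script. Its argument "series" is a list of rows, each an object with "linear": the shift along the tool's x, y, z in m, a list of three; "turn": the turn about the tool's z in rad. A call has 1 to 10 rows; each row shifts and turns the commanded pose from where the row before left it, along the tool's axes as they then stand; what a row does not reach is not made up. A row lasts 1/10 s, in which the tool goes at most 50 mm and 8.59 degrees, less where a joint would pass 70% of its speed; a pose out of reach is approached as far as the arm can. A call with a gripper value outside its range is refused whole. "jaw" is the opening, from -1 (shut) to 1 (fully open), set as the call begins (left out, the last holds). The fingers move at their own pace and stop on an object; the grip force is fixed at half the most. Time passes only in rows, so rows that do not move let the fingers close. It gives the time, the measured TCP pose, the force, the opening and the grip force at its end, in the units of the state.
- ctrl.get_obs(): the state, without advancing time (a new reading comes with each control period).
- ctrl.get_image(name): name is "scene" or "top"; returns a dict with "frame" (480x640x3 uint8, blue, green, red), "fx", "fy", "cx", "cy" (pixels), "rvec" (rotation vector, rad) and "tvec" (3), from world to camera coordinates, as OpenCV has them. Camera axes: x right, y down, z forward; pixel columns grow to the right and rows downward; lengths in mm; the calibration is good to about 2 mm. A picture is of the moment at which its call begins. There is no depth.
- ctrl.close_job(): hands the job in; it is judged then, once.
The state is a dict: "t": time; "qpos": joint angles; "qvel": joint speeds; "joint_torque": joint torques, N m; "ee_pos": TCP position; "orientation": TCP orientation; "ft_force": force on the tool from outside, world axes, zero at the start; "moment": the same for the moment, N m; "width": finger opening in mm; "grasp_force": force on a finger pad.
Only numpy, scipy, OpenCV 4.12 (cv2) and the standard library are available. Lean on these libraries where they do the work, as an engineer would, in place of code of your own. Each camera call takes 0.05 s, during which the arm holds its last target. There are 200 camera calls.

## Working session

There is one attempt and no reset: what is moved stays moved. The work goes in short steps, Python scripts to look and compute and a tool call to move; the robot and the scene stay as the last step left them, time stands still between calls to the robot, and variables do not carry over. Pictures are saved under pics/ and viewed, at most 10 in all, crops included, and the job is handed in when it is done.

Besides the shell and the picture viewer there is one more tool, called as name(argument=value, ...) on one line, values as JSON. arm_command: Moves the arm, as the interface text tells. Its arguments: {"type":"object","properties":{"series":{"type":"array"},"jaw":{"type":"number"}},"required":["series"]}

```bash
mkdir -p pics; cat > h.py <<'E'
import numpy as np, cv2
from workcell import ctrl
def shot(n,f=None):
    im=ctrl.get_image(n)
    if f: cv2.imwrite('pics/'+f,im['frame']); np.savez('pics/'+f[:-4]+'.npz',**im)
    return im
def P(im):
    R=cv2.Rodrigues(np.array(im['rvec'],float))[0]; return R,np.array(im['tvec'],float).ravel()
def ray(im,u,v,z):
    R,t=P(im); C=-R.T@t; d=R.T@np.array([(u-im['cx'])/im['fx'],(v-im['cy'])/im['fy'],1.])
    return C+d*(z-C[2])/d[2]
def proj(im,X):
    R,t=P(im); c=R@np.array(X,float)+t; return np.array([im['fx']*c[0]/c[2]+im['cx'],im['fy']*c[1]/c[2]+im['cy']])
E
python3 - <<'E'
from h import *
for n in('scene','top'):
    im=shot(n,n+'0.png'); R,t=P(im); print(n,-R.T@t,im['fx'],R[2])
print(ctrl.get_obs())
E
```

```text
scene [1329.27106261 -786.64599049  910.49330011] 566.5877835609571 [-0.57416788  0.57887587 -0.57899392]
top [ 429.17190977   14.19083562 1371.14522285] 541.0885463630992 [ 0.09108079 -0.00723867 -0.9958172 ]
{'t': 0.1, 'qpos': array([-1.24800461e+00,  4.23725893e-01,  1.63057376e+00, -2.25484720e-05,
        1.08854566e+00, -1.90038398e-02]), 'qvel': array([-2.26189008e-03, -1.15481291e-03, -1.00605301e-03,  1.05089216e-03,
        5.64163511e-05, -7.95372737e-04]), 'joint_torque': array([-7.68972277e-04, -5.45616031e+01, -2.74323946e+01,  6.43962482e-02,
        1.88099546e-02, -4.90864556e-05]), 'ee_pos': array([ 209.3644372 , -588.42463643,  241.01909252]), 'orientation': array([-3.09460741e+00, -5.34087728e-01,  3.28608579e-04]), 'ft_force': array([ 0.66450012,  0.26721427, -0.6135931 ]), 'moment': array([-0.07399963, -0.01564329, -0.02899832]), 'grasp_force': 0.0, 'width': 87.59936321215248}
```

View pics/top0.png

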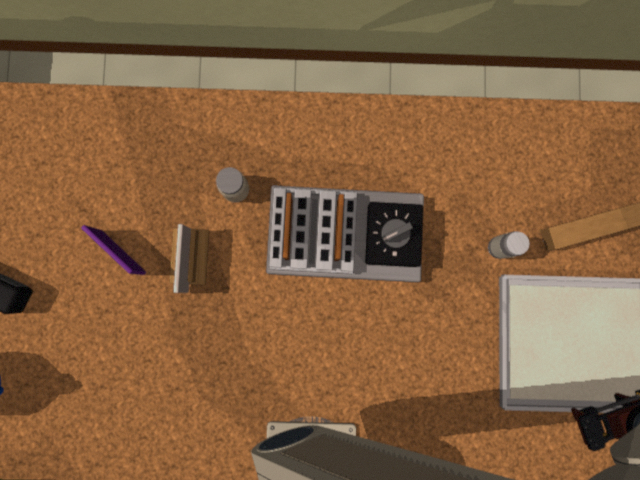

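View pics/scene0.png

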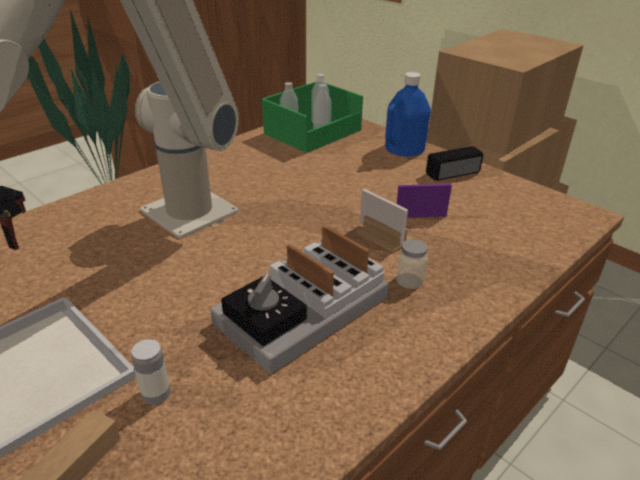

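Top view (up is +x, left is +y): candidates for the board are the white board in the stand at (181,258), the purple board at (113,250) (excluded by colour) and the pale tray at (570,340), which lies flat. I choose (181,258). In the dryer, brown boards are at (287,225) and (339,227), with the empty slot between them at about (313,232). The dial is at (396,234). Next I check both in a close crop.

```bash
python3 - <<'E'
from h import *
im=cv2.imread('pics/top0.png'); s=cv2.imread('pics/scene0.png')
a=cv2.resize(im[170:300,160:440],None,fx=2.85,fy=2.85,interpolation=cv2.INTER_CUBIC)[:370]
b=cv2.resize(s[180:360,200:440],(307,230)); 
cv2.imwrite('pics/c1.png',a)
b=cv2.resize(s[180:360,200:440],None,fx=3.3,fy=3.3,interpolation=cv2.INTER_CUBIC)
cv2.imwrite('pics/c2.png',b[:600,:800])
E
```

```text
(no output)
```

View pics/c1.png

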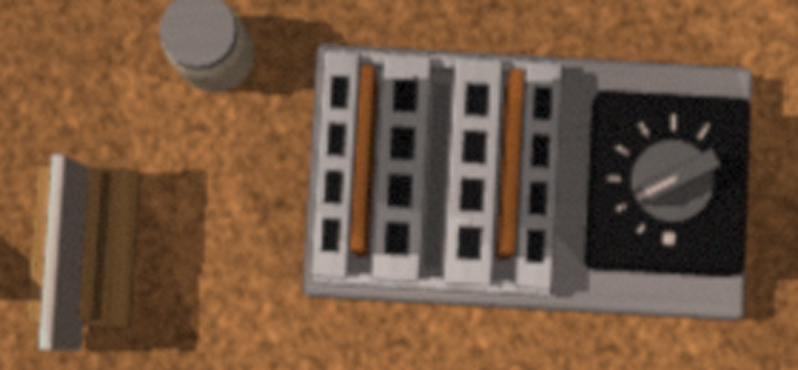

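View pics/c2.png

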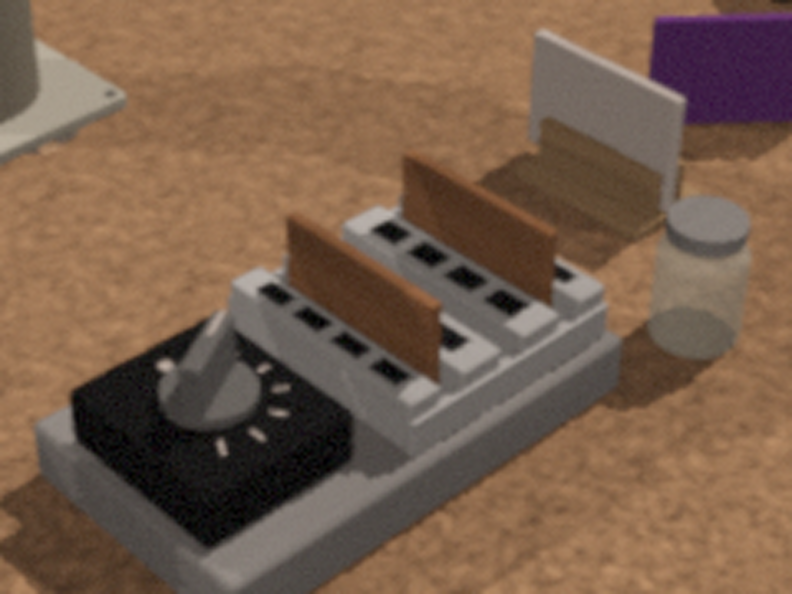

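The crops show the white board's bright top edge from (57,155) to (46,350) in c1. The empty slot is the middle one, dark at about (438,160). The dial is about 63° clockwise of the square mark, so at click 2. Now I measure.

```bash
cat > m.py <<'E'
from h import *
def rect(im,mask,z,near):
    cs=cv2.findContours(mask,0,1)[0]
    c=max((c for c in cs if cv2.pointPolygonTest(cv2.convexHull(c),near,True)>-8),key=cv2.contourArea)
    w=np.float32([ray(im,*p[0],z)[:2] for p in c]); (ct,sz,_)=r=cv2.minAreaRect(cv2.convexHull(w))
    b=cv2.boxPoints(r); e=[b[1]-b[0],b[2]-b[1]]; l=max(e,key=np.linalg.norm)
    return np.array(ct),sorted(sz),np.degrees(np.arctan2(l[1],l[0]))%180
E
python3 - <<'E'
from m import *
im=dict(np.load('pics/top0.npz')); f=im['frame']; hsv=cv2.cvtColor(f,cv2.COLOR_BGR2HSV)
px=lambda x,y:(160+x/2.85,170+y/2.85)
print(f[220,175:190].tolist(),f[260,172:190].tolist())
for n,x,y,z in [('TL',322,45,50),('TR',750,70,50),('BR',743,318,50),('BL',305,293,50),('b0',58,156,122),('b1',46,349,122),('sa0',369,66,150),('sa1',358,253,150),('sb0',517,70,150),('sb1',506,256,150)]:
    print(n,ray(im,*px(x,y),z).round(1))
print('jar',ray(im,*px(197,33),110),'can',ray(im,516,244,130))
m=((hsv[...,2]<50)*255).astype(np.uint8); m=cv2.morphologyEx(m,cv2.MORPH_CLOSE,np.ones((3,3)))
print('pod',rect(im,m,95,(396,262)))
for th in(160,180,200):
    m=((f.min(2)>th)*255).astype(np.uint8)
    try: print('board',th,rect(im,m,122,(180,258)))
    except Exception as e: print(e)
E
```

```text
[[53, 91, 140], [53, 95, 141], [55, 94, 141], [55, 95, 142], [58, 98, 145], [54, 93, 141], [55, 91, 139], [52, 92, 139], [58, 96, 145], [52, 90, 138], [50, 88, 131], [47, 85, 126], [50, 84, 128], [49, 84, 125], [50, 87, 131]] [[66, 115, 159], [63, 110, 156], [69, 114, 159], [107, 135, 159], [166, 181, 191], [167, 182, 194], [156, 169, 190], [135, 144, 166], [87, 95, 108], [61, 66, 75], [58, 64, 71], [55, 61, 70], [58, 63, 73], [59, 60, 71], [58, 64, 74], [57, 62, 72], [50, 57, 75], [40, 62, 85]]
TL [684.  110.6  50. ]
TR [ 673.3 -261.7   50. ]
BR [ 458.2 -257.9   50. ]
BL [468.7 117.4  50. ]
b0 [572.1 316.6 122. ]
b1 [415.6 318.3 122. ]
sa0 [648.8  65.  150. ]
sa1 [498.6  68.8 150. ]
sb0 [649.1 -53.6 150. ]
sb1 [499.6 -48.5 150. ]
jar [679.31388633 209.93981301 110.        ] can [ 549.38731705 -461.02295155  130.        ]
pod (array([ 568.21179199, -183.86422729]), [133.89434814453125, 148.75445556640625], np.float32(178.7285))
board 160 (array([495.10995483, 320.50595093]), [5.325294017791748, 152.6913604736328], np.float32(179.2008))
max() iterable argument is empty
max() iterable argument is empty
```

Dryer: yaw about -0.027 rad and slot centre about (573.5, 7.5). Brown boards at y = 67 and -51 match own y = +140 and +20, and lengths come out within a few mm of the given sizes. White board: top-edge centre (494.5, 318.5), yaw about -0.01. Setting out.

arm_command(jaw=1, series=[{"linear": [0, 0, 0], "turn": 0.117}, {"linear": [0, 0, 0], "turn": 0.117}, {"linear": [0, 0, 0], "turn": 0.118}, {"linear": [0.026, -0.04, 0], "turn": 0}, {"linear": [0.026, -0.04, 0], "turn": 0}, {"linear": [0.026, -0.04, 0], "turn": 0}, {"linear": [0.026, -0.04, 0], "turn": 0}, {"linear": [0.026, -0.04, 0], "turn": 0}, {"linear": [0.026, -0.04, 0], "turn": 0}, {"linear": [0.026, -0.04, 0], "turn": 0}])

```text
t: 1.1
ee_pos: [394.9, -308.9, 241.6]
orientation: [-3.141, 0.017, 0.0]
ft_force: [0.7, -1.2, 0.4]
width: 88.3
grasp_force: 0.0
```

arm_command(series=[{"linear": [0.01, -0.045, 0], "turn": 0}, {"linear": [0.01, -0.045, 0], "turn": 0}, {"linear": [0.01, -0.045, 0], "turn": 0}, {"linear": [0.01, -0.045, 0], "turn": 0}, {"linear": [0.01, -0.045, 0], "turn": 0}, {"linear": [0.01, -0.045, 0], "turn": 0}, {"linear": [0.01, -0.045, 0], "turn": 0}, {"linear": [0.01, -0.045, 0], "turn": 0}, {"linear": [0.01, -0.045, 0], "turn": 0}, {"linear": [0.01, -0.045, 0], "turn": 0}])

```text
t: 2.1
ee_pos: [498.8, 140.2, 241.6]
orientation: [3.141, -0.016, -0.0]
ft_force: [1.3, -0.6, 0.8]
width: 88.1
grasp_force: 0.0
```

arm_command(series=[{"linear": [0, -0.04, 0], "turn": 0}, {"linear": [0, -0.04, 0], "turn": 0}, {"linear": [0, -0.04, 0], "turn": 0}, {"linear": [0, -0.03, 0], "turn": 0}, {"linear": [0, -0.02, 0], "turn": 0}, {"linear": [0, 0, 0], "turn": 0}, {"linear": [0, 0, 0], "turn": 0}])

```text
t: 2.8
ee_pos: [500.3, 307.7, 241.2]
orientation: [3.141, -0.015, -0.001]
ft_force: [0.1, -0.1, 0.2]
width: 87.4
grasp_force: 0.0
```

```bash
python3 - <<'E'
from h import *
im=dict(np.load('pics/scene0.npz'))
for x,y,z in [(540,33,122),(683,100,122),(288,217,150),(440,307,150),(404,156,150),(556,236,150)]:
    print(ray(im,200+x/3.3,180+y/3.3,z).round(1))
im=shot('scene','s1.png'); cv2.imwrite('pics/c3.png',cv2.resize(im['frame'][60:270,280:500],None,fx=2.7,fy=2.7))
E
```

```text
[430.6 312.7 122. ]
[584.7 312.7 122. ]
[514.  -57.4 150. ]
[661.9 -55.8 150. ]
[515.5  58.8 150. ]
[662.3  62.  150. ]
```

View pics/c3.png

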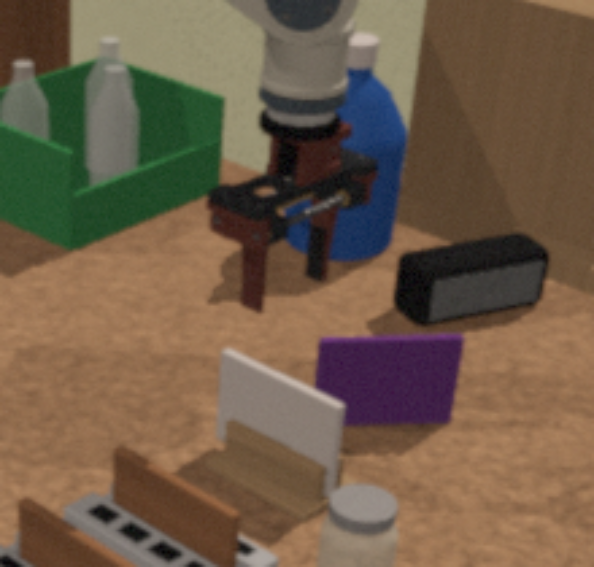

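The c3 crop shows the open gripper above and behind the board; the fingertips are at c3 (253,305) and (317,275). The two cameras agree on y but differ by about 13 mm in x, so I check against the known fingertip position.

```bash
python3 - <<'E'
from h import *
s=dict(np.load('pics/s1.npz')); t=shot('top','t1.png')
e=ctrl.get_obs()['ee_pos']; print(e)
for dy in(-50,50): 
    X=e+[0,dy,-19]; print('scene',proj(s,X).round(1),'top',proj(t,X).round(1))
for a,b in[((540,33),(45,350)),((683,100),(57,155)),((440,307),(517,70)),((288,217),(506,256))]:
    ps=np.array([200+a[0]/3.3,180+a[1]/3.3]); pt=np.array([160+b[0]/2.85,170+b[1]/2.85])
    Ms=[np.array([[i['fx'],0,i['cx']],[0,i['fy'],i['cy']],[0,0,1]])@np.c_[P(i)] for i in(s,t)]
    h=cv2.triangulatePoints(*Ms,ps,pt).ravel(); X=h[:3]/h[3]; print(X.round(1),proj(s,X)-ps,proj(t,X)-pt)
cv2.imwrite('pics/c4.png',cv2.resize(t['frame'][130:310,110:310],None,fx=3,fy=3,interpolation=cv2.INTER_CUBIC))
E
```

```text
[500.57229878 306.98162958 241.49774901]
scene [372.1 172.9] top [195.6 253.3]
scene [396.1 161. ] top [148.4 251.9]
[417.2 324.  111.8] [-1.10956037  0.12964318] [-1.03500686 -1.14317087]
[575.9 321.3 114. ] [-0.93350117  0.15892646] [-0.77977935 -0.92811017]
[653.2 -51.4 142.5] [-1.55180198  0.11051909] [-1.1475356  -1.19821262]
[501.3 -47.9 139. ] [-0.59032756  0.01310851] [-0.49077722 -0.46813665]
```

View pics/c4.png

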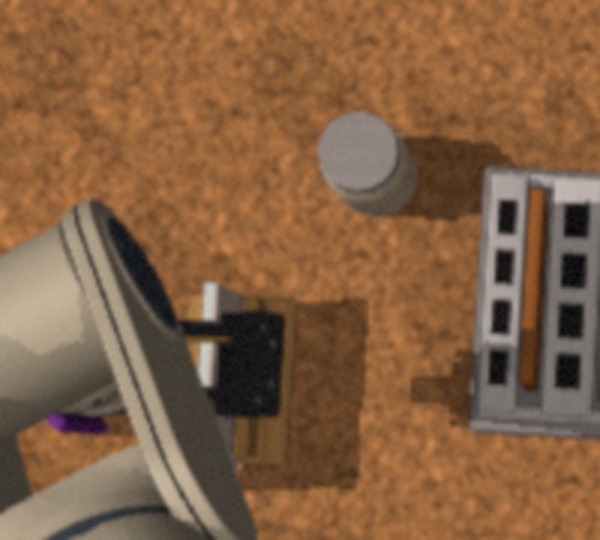

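Both cameras agree with the fingertips to about 1.5 px, so the x difference is picking bias and is the same for board and dryer. The relative shift from board to slot is (79, -311) mm. Moving over the board and down.

arm_command(jaw=0, series=[{"linear": [-0.003, -0.012, 0], "turn": 0}, {"linear": [0, 0, 0], "turn": 0}, {"linear": [0, 0, 0.03], "turn": 0}, {"linear": [0, 0, 0.03], "turn": 0}, {"linear": [0, 0, 0.03], "turn": 0}, {"linear": [0, 0, 0.02], "turn": 0}, {"linear": [0, 0, 0.015], "turn": 0}, {"linear": [0, 0, 0.011], "turn": 0}, {"linear": [0, 0, 0], "turn": 0}, {"linear": [0, 0, 0], "turn": 0}])

```text
t: 3.9
ee_pos: [498.2, 320.5, 106.2]
orientation: [-3.141, 0.016, -0.001]
ft_force: [0.9, -0.8, -0.1]
width: 44.2
grasp_force: 0.0
```

arm_command(jaw=-1, series=[{"linear": [0, 0, 0], "turn": 0}, {"linear": [0, 0, 0], "turn": 0}, {"linear": [0, 0, 0], "turn": 0}, {"linear": [0, 0, 0], "turn": 0}, {"linear": [0, 0, 0], "turn": 0}, {"linear": [0, 0, 0], "turn": 0}, {"linear": [0, 0, 0], "turn": 0}, {"linear": [0, 0, 0], "turn": 0}])

```text
t: 4.7
ee_pos: [497.9, 320.4, 106.0]
orientation: [-3.141, 0.016, -0.0]
ft_force: [-0.7, -0.7, 5.5]
width: 11.6
grasp_force: 30.0
```

arm_command(series=[{"linear": [0, 0, -0.01], "turn": 0}, {"linear": [0, 0, -0.015], "turn": 0}, {"linear": [0, 0, -0.02], "turn": 0}, {"linear": [0, 0, -0.025], "turn": 0}, {"linear": [0, 0, -0.03], "turn": 0}, {"linear": [0, 0, -0.03], "turn": 0}, {"linear": [0, 0, -0.025], "turn": 0}, {"linear": [0, 0, -0.02], "turn": 0}, {"linear": [0, 0, 0], "turn": 0.008}, {"linear": [0, 0, 0], "turn": 0.008}])

```text
t: 5.7
ee_pos: [497.5, 320.1, 280.9]
orientation: [-3.141, 0.042, -0.001]
ft_force: [0.1, 0.1, -2.5]
width: 11.6
grasp_force: 30.0
```

arm_command(series=[{"linear": [0.005, 0.02, 0], "turn": 0}, {"linear": [0.009, 0.035, 0], "turn": 0}, {"linear": [0.01, 0.04, 0], "turn": 0}, {"linear": [0.01, 0.04, 0], "turn": 0}, {"linear": [0.01, 0.04, 0], "turn": 0}, {"linear": [0.01, 0.04, 0], "turn": 0}, {"linear": [0.01, 0.04, 0], "turn": 0}, {"linear": [0.006, 0.03, 0], "turn": 0}, {"linear": [0, 0.02, 0], "turn": 0}, {"linear": [0, 0, 0], "turn": 0}])

```text
t: 6.7
ee_pos: [558.8, 11.2, 278.9]
orientation: [3.141, -0.047, -0.005]
ft_force: [-0.2, 1.5, -3.0]
width: 11.8
grasp_force: 30.0
```

```bash
python3 - <<'E'
from h import *
o=ctrl.get_obs(); print(o['ee_pos'],o['orientation'],o['width'],o['t'])
s=shot('scene','s2.png'); t=shot('top','t2.png')
a=cv2.resize(s['frame'][130:370,190:450],(650,600),interpolation=cv2.INTER_CUBIC); cv2.imwrite('pics/c5.png',a)
E
```

```text
[558.80204431  11.18548575 278.8888938 ] [ 3.14065576 -0.04657815 -0.00518057] 11.796449999730337 6.7
```

View pics/c5.png

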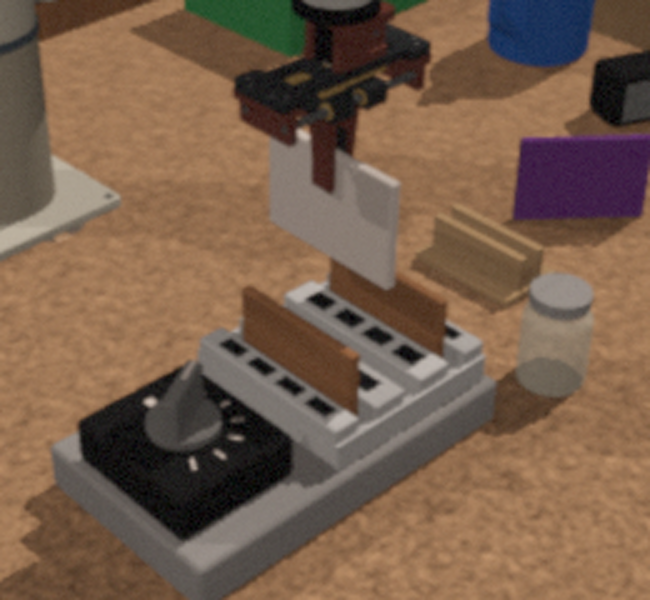

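The board hangs level in the gripper, above the slot between the two brown boards, and the stand is empty. Centring it and going down to just above the dividers.

arm_command(series=[{"linear": [0.009, 0.0015, 0], "turn": 0}, {"linear": [0.009, 0.0015, 0], "turn": 0}, {"linear": [0, 0, 0.015], "turn": 0}, {"linear": [0, 0, 0.02], "turn": 0}, {"linear": [0, 0, 0.02], "turn": 0}, {"linear": [0, 0, 0.015], "turn": 0}, {"linear": [0, 0, 0.007], "turn": 0}, {"linear": [0, 0, 0], "turn": 0}, {"linear": [0, 0, 0], "turn": 0}])

```text
t: 7.7
ee_pos: [578.4, 10.4, 204.2]
orientation: [-3.141, 0.04, -0.001]
ft_force: [1.1, -0.8, -2.9]
width: 11.9
grasp_force: 30.0
```

```bash
python3 - <<'E'
from h import *
o=ctrl.get_obs(); print(o['ee_pos'],o['orientation'],o['ft_force'])
s=shot('scene','s3.png'); t=shot('top','t3.png')
a=cv2.resize(s['frame'][180:340,230:400],(510,480),interpolation=cv2.INTER_CUBIC)
b=cv2.resize(t['frame'][180:290,262:372],(480,480),interpolation=cv2.INTER_CUBIC)
cv2.imwrite('pics/c6.png',cv2.resize(np.hstack([a,b]),(800,388)))
E
```

```text
[578.41651293  10.38380024 204.17323583] [-3.14131973e+00  4.04341105e-02 -1.35371347e-03] [ 1.11031618 -0.82981708 -2.90776652]
```

View pics/c6.png

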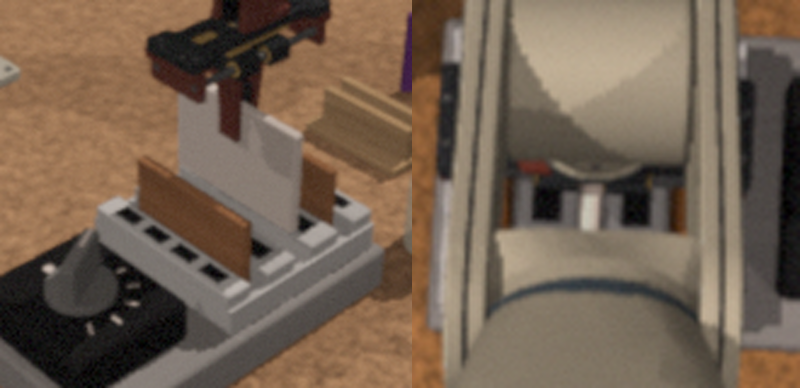

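The board's top edge (c6 x≈591) is midway between the divider hole rows (547 and 636), so it is centred across the slot. In the scene view it is above the dividers, parallel to the slot. Lowering.

arm_command(series=[{"linear": [0, 0.001, 0], "turn": 0}, {"linear": [0, 0, 0.01], "turn": 0}, {"linear": [0, 0, 0.01], "turn": 0}, {"linear": [0, 0, 0.008], "turn": 0}, {"linear": [0, 0, 0], "turn": 0}, {"linear": [0, 0, 0], "turn": 0}])

```text
t: 8.4
ee_pos: [577.5, 9.1, 175.2]
orientation: [3.141, -0.041, -0.001]
ft_force: [0.4, 0.4, -2.7]
width: 11.8
grasp_force: 30.0
```

arm_command(series=[{"linear": [0, 0, 0.006], "turn": 0}, {"linear": [0, 0, 0.006], "turn": 0}, {"linear": [0, 0, 0.006], "turn": 0}, {"linear": [0, 0, 0], "turn": 0}, {"linear": [0, 0, 0], "turn": 0}])

```text
t: 8.9
ee_pos: [577.6, 9.1, 157.4]
orientation: [-3.141, 0.041, 0.001]
ft_force: [0.2, 0.1, -2.7]
width: 12.0
grasp_force: 30.0
```

arm_command(series=[{"linear": [0, 0, 0.004], "turn": 0}, {"linear": [0, 0, 0.004], "turn": 0}, {"linear": [0, 0, 0.002], "turn": 0}, {"linear": [0, 0, 0], "turn": 0}, {"linear": [0, 0, 0], "turn": 0}])

```text
t: 9.4
ee_pos: [577.7, 9.1, 147.6]
orientation: [-3.141, 0.041, 0.0]
ft_force: [-0.2, -0.1, -3.1]
width: 11.7
grasp_force: 30.0
```

arm_command(series=[{"linear": [0, 0, 0.0015], "turn": 0}, {"linear": [0, 0, 0.0015], "turn": 0}, {"linear": [0, 0, 0], "turn": 0}, {"linear": [0, 0, 0], "turn": 0}])

```text
t: 9.8
ee_pos: [577.6, 9.1, 144.6]
orientation: [-3.141, 0.041, 0.0]
ft_force: [0.6, -0.6, -3.0]
width: 11.8
grasp_force: 30.0
```

arm_command(series=[{"linear": [0, 0, 0.001], "turn": 0}, {"linear": [0, 0, 0.001], "turn": 0}, {"linear": [0, 0, 0], "turn": 0}, {"linear": [0, 0, 0], "turn": 0}])

```text
t: 10.2
ee_pos: [577.8, 9.1, 144.0]
orientation: [3.141, -0.041, 0.001]
ft_force: [-3.9, -0.3, 9.5]
width: 12.2
grasp_force: 30.0
```

Floor contact (+12 N) at TCP z = 144, just where the geometry puts it. Releasing, with a partial opening to clear the neighbouring boards, then rising.

arm_command(jaw=-0.3, series=[{"linear": [0, 0, 0], "turn": 0}, {"linear": [0, 0, 0], "turn": 0}, {"linear": [0, 0, 0], "turn": 0}, {"linear": [0, 0, 0], "turn": 0}, {"linear": [0, 0, 0], "turn": 0}, {"linear": [0, 0, -0.02], "turn": 0}, {"linear": [0, 0, -0.03], "turn": 0}, {"linear": [0, 0, -0.03], "turn": 0}, {"linear": [0, 0, -0.03], "turn": 0}, {"linear": [0, 0, 0], "turn": 0}])

```text
t: 11.2
ee_pos: [580.1, 9.1, 256.9]
orientation: [-3.141, 0.041, -0.012]
ft_force: [-0.3, 0.8, -0.7]
width: 30.6
grasp_force: 0.0
```

arm_command(jaw=0.1, series=[{"linear": [0, 0.02, 0], "turn": -0.14}, {"linear": [0, 0, 0], "turn": -0.14}, {"linear": [0, 0, 0], "turn": -0.14}, {"linear": [0, 0, 0], "turn": -0.14}, {"linear": [0, 0, 0], "turn": -0.14}, {"linear": [0, 0, 0], "turn": -0.14}, {"linear": [0, 0, 0], "turn": -0.14}, {"linear": [0, 0, 0], "turn": -0.14}, {"linear": [0, 0, 0], "turn": -0.14}, {"linear": [0, 0, 0], "turn": -0.14}])

```text
t: 12.2
ee_pos: [576.6, -10.9, 251.5]
orientation: [-2.423, -1.999, 0.002]
ft_force: [-0.3, -0.4, 0.0]
width: 48.2
grasp_force: 0.0
```

arm_command(series=[{"linear": [0, 0, 0], "turn": -0.14}, {"linear": [0, 0, 0], "turn": -0.14}, {"linear": [0, 0, 0], "turn": -0.14}, {"linear": [0, 0, 0], "turn": -0.14}, {"linear": [0, 0, 0], "turn": -0.14}, {"linear": [0, 0, 0], "turn": 0}])

```text
t: 12.8
ee_pos: [576.7, -10.9, 251.6]
orientation: [-1.596, -2.704, 0.001]
ft_force: [0.8, 0.6, -0.2]
width: 47.9
grasp_force: 0.0
```

```bash
python3 - <<'E'
from h import *
o=ctrl.get_obs(); e=o['ee_pos'];r=o['orientation']; print(e,r,o['qpos'])
yaw=2*np.arctan2(r[1],r[0]); print('yaw',yaw)
t=dict(np.load('pics/top0.npz'))
# dial bar: pointer tip white line, bar at z=147; crop coords of c1
p=lambda x,y,z: ray(t,160+x/2.85,170+y/2.85,z)
A,B=p(640,196,147),p(716,157,147); print('bar ends',A,B,(A+B)/2,np.linalg.norm(A-B),np.degrees(np.arctan2(*(A-B)[1::-1])))
print('square',p(669,238,95),'skirt centre',p(672,181,107))
im=shot('scene','s4.png'); cv2.imwrite('pics/c7.png',cv2.resize(im['frame'][140:370,190:420],(600,600),interpolation=cv2.INTER_CUBIC))
E
```

```text
[576.65207474 -10.90633493 251.64620521] [-1.59642009e+00 -2.70422180e+00  1.18033846e-03] [-3.95244130e-02  3.41891229e-01  1.72924782e+00 -4.66885027e-05
  1.07196357e+00 -5.43720447e-01]
yaw -4.208170580098736
bar ends [ 550.86369905 -154.47558144  147.        ] [ 584.02798628 -214.86011513  147.        ] [ 567.44584267 -184.66784828  147.        ] 68.8923933097631 118.77639342578503
square [ 521.70824167 -186.33242865   95.        ] skirt centre [ 568.05738565 -186.21764939  107.        ]
```

View pics/c7.png

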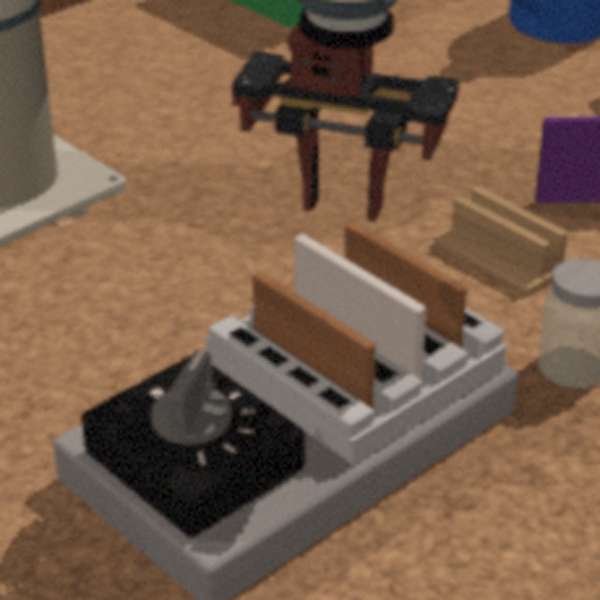

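The white board is seated upright in the middle slot, 10 mm taller than its neighbours, which have not moved. The dial centre is about (569, -186), with the pointer 60° from off (click 2), so it needs three clicks (+1.571 rad). Moving over the dial with the fingers across the bar.

arm_command(series=[{"linear": [-0.03, -0.018, 0], "turn": 0.007}, {"linear": [-0.03, -0.018, 0], "turn": 0}, {"linear": [-0.03, -0.018, 0], "turn": 0}, {"linear": [-0.03, -0.018, 0], "turn": 0}, {"linear": [-0.03, -0.018, 0], "turn": 0}, {"linear": [0, 0, 0.02], "turn": 0}, {"linear": [0, 0, 0.02], "turn": 0}, {"linear": [0, 0, 0.01], "turn": 0}, {"linear": [0, 0, 0], "turn": 0}, {"linear": [0, 0, 0], "turn": 0}])

```text
t: 13.85
ee_pos: [569.9, -185.5, 202.9]
orientation: [1.609, 2.698, 0.0]
ft_force: [0.7, 0.5, -0.4]
width: 48.3
grasp_force: 0.0
```

arm_command(series=[{"linear": [0, 0, 0.02], "turn": 0}, {"linear": [0, 0, 0.02], "turn": 0}, {"linear": [0, 0, 0.015], "turn": 0}, {"linear": [0, 0, 0.01], "turn": 0}, {"linear": [0, 0, 0.003], "turn": 0}, {"linear": [0, 0, 0], "turn": 0}, {"linear": [0, 0, 0], "turn": 0}])

```text
t: 14.55
ee_pos: [570.1, -185.8, 135.4]
orientation: [1.608, 2.698, 0.0]
ft_force: [1.2, -0.3, -0.2]
width: 48.2
grasp_force: 0.0
```

arm_command(jaw=-1, series=[{"linear": [0, 0, 0], "turn": 0}, {"linear": [0, 0, 0], "turn": 0}, {"linear": [0, 0, 0], "turn": 0}, {"linear": [0, 0, 0], "turn": 0}, {"linear": [0, 0, 0], "turn": 0}, {"linear": [0, 0, 0], "turn": 0}, {"linear": [0, 0, 0], "turn": 0}, {"linear": [0, 0, 0], "turn": 0}])

```text
t: 15.35
ee_pos: [571.3, -184.9, 134.9]
orientation: [1.607, 2.696, 0.004]
ft_force: [6.2, 5.0, -2.2]
width: 15.7
grasp_force: 30.0
```

Width 15.7 matches the bar. A side force of about 8 N along tool y shows I am roughly 1.5 mm off, so I correct that first and then turn one click.

arm_command(series=[{"linear": [0, 0.0015, 0], "turn": 0}, {"linear": [0, 0, 0], "turn": 0}, {"linear": [0, 0, 0], "turn": 0}])

```text
t: 15.65
ee_pos: [571.4, -184.9, 134.9]
orientation: [1.608, 2.698, 0.001]
ft_force: [2.8, 2.1, -0.1]
width: 15.8
grasp_force: 30.0
```

arm_command(series=[{"linear": [0, 0, 0], "turn": 0.131}, {"linear": [0, 0, 0], "turn": 0.131}, {"linear": [0, 0, 0], "turn": 0.131}, {"linear": [0, 0, 0], "turn": 0.131}, {"linear": [0, 0, 0], "turn": 0}, {"linear": [0, 0, 0], "turn": 0}])

```text
t: 16.25
ee_pos: [571.6, -184.8, 134.9]
orientation: [2.248, 2.193, 0.002]
ft_force: [3.9, 3.0, -1.1]
width: 16.0
grasp_force: 30.0
```

arm_command(series=[{"linear": [0, 0, 0], "turn": 0.131}, {"linear": [0, 0, 0], "turn": 0.131}, {"linear": [0, 0, 0], "turn": 0.131}, {"linear": [0, 0, 0], "turn": 0.131}, {"linear": [0, 0, 0], "turn": 0}, {"linear": [0, 0, 0], "turn": 0}])

```text
t: 16.85
ee_pos: [571.7, -184.9, 134.9]
orientation: [2.739, 1.536, 0.002]
ft_force: [5.7, 3.2, -0.1]
width: 15.8
grasp_force: 30.0
```

arm_command(series=[{"linear": [0, 0, 0], "turn": 0.131}, {"linear": [0, 0, 0], "turn": 0.131}, {"linear": [0, 0, 0], "turn": 0.131}, {"linear": [0, 0, 0], "turn": 0.131}, {"linear": [0, 0, 0], "turn": 0}, {"linear": [0, 0, 0], "turn": 0}, {"linear": [0, 0, 0], "turn": 0}])

```text
t: 17.55
ee_pos: [571.8, -185.0, 134.9]
orientation: [3.044, 0.775, 0.003]
ft_force: [4.8, 2.3, -1.3]
width: 15.5
grasp_force: 30.0
```

arm_command(jaw=0.1, series=[{"linear": [0, 0, 0], "turn": 0}, {"linear": [0, 0, 0], "turn": 0}, {"linear": [0, 0, 0], "turn": 0}, {"linear": [0, 0, 0], "turn": 0}, {"linear": [0, 0, 0], "turn": 0}, {"linear": [0, 0, -0.03], "turn": 0}, {"linear": [0, 0, -0.04], "turn": 0}, {"linear": [0, 0, -0.04], "turn": 0}, {"linear": [0, 0, -0.03], "turn": 0}, {"linear": [0, 0, 0], "turn": 0}])

```text
t: 18.55
ee_pos: [573.2, -185.8, 279.6]
orientation: [3.041, 0.769, 0.011]
ft_force: [0.0, -0.3, 0.4]
width: 48.4
grasp_force: 0.0
```

arm_command(series=[{"linear": [-0.026, 0.036, 0], "turn": 0}, {"linear": [-0.026, 0.036, 0], "turn": 0}, {"linear": [-0.026, 0.036, 0], "turn": 0}, {"linear": [-0.026, 0.036, 0], "turn": 0}, {"linear": [-0.026, 0.036, 0], "turn": 0}, {"linear": [0, 0, 0], "turn": 0}, {"linear": [0, 0, 0], "turn": 0}])

```text
t: 19.25
ee_pos: [541.1, -405.5, 273.0]
orientation: [-3.045, -0.766, 0.002]
ft_force: [-0.0, 0.8, -0.6]
width: 48.1
grasp_force: 0.0
```

```bash
python3 - <<'E'
from h import *
s=shot('scene','s5.png')['frame']; t=shot('top','t5.png')['frame']
a=cv2.resize(s[200:370,200:410],(400,324),interpolation=cv2.INTER_CUBIC)
b=cv2.resize(t[175:295,258:438],(400,267),interpolation=cv2.INTER_CUBIC)
o=np.zeros((600,400,3),np.uint8); o[:324]=a; o[330:597]=b
cv2.imwrite('pics/c8.png',o)
E
```

```text
(no output)
```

View pics/c8.png

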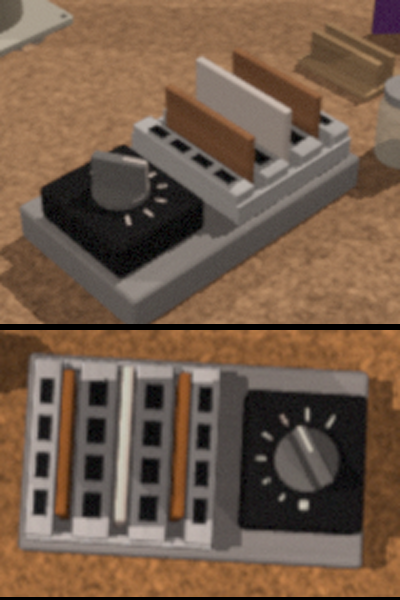

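The top view (lower half) shows the pointer up-left, about 150° clockwise of off, in line with the fifth mark at (283,421). The white board (123,445) stands centred between the undisturbed brown boards. Handing in.

```bash
python3 -c "
from h import *
print(ctrl.close_job())"
```

```text
the job is handed in; nothing more can be done
None
```

The white board stands fully down in the dryer's middle slot and the dial was released at the fifth click (2.618 rad), handed in at about 19 s with no verdict returned; the task calls the fifth click "the square mark", but the pod's square is at off, so I used the fifth click.

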